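Tip a formed cover out of its die and stack it on the sloping rack

ROBOT

A 7-joint arm with a two-finger parallel gripper is mounted at the origin on the work surface. World frame = base frame: x ahead of the robot, y to its left, z up, the work surface at z = 0. Lengths are in m, angles in rad, forces in N, time in s.
With the tool pointing down it reaches from about 0.425 to 1.025 m from the base axis. Payload 3.6 kg.
Tool frame: the origin (TCP) lies at the very end of the fingers, on their centre line; the grasp point (between the pads) lies 19 mm behind it; z points along the fingers, y is the line along which they close (so a half turn about z gives the same grasp; the last joint's range is limited). The gripper opens to 85 mm and grips with 20 to 120 N. Pads are 22 mm wide; open, the fingers measure 114 mm over their backs; the gripper's body (76 mm by 85 mm) begins 54 mm behind the grasp point. The pads swing forward as they close: fully open they stand 13 mm farther back than shut.
Start: joints at [1.23, 0.591, 0.048, 1.609, -0.033, 0.943, -0.034], TCP at [0.178, -0.703, 0.231] pointing down, gripper open.
Joint ranges: [-2.69, 2.69], [-0.47, 2.24], [-1.27, 1.36], [0.19, 2.51], [-1.53, 4.68], [0.08, 2.07], [-3.09, 3.09]. Speed limits (rad/s): [2.57, 2.57, 3.14, 3.14, 3.14, 3.14, 3.14].

INTERFACE

Orientations are given as a unit quaternion [w, x, y, z].
In Python, from workcell import arm, imaging gives the robot as it stands.
- The arm moves only by the tool apply_moves, never from a script. Its argument "steps" is a list of rows, each a list of 7 numbers: the shift along the tool's x, y, z as a fraction of full scale, then the turn, a rotation vector about the tool's x, y, z as a fraction of full scale, then the finger opening in mm, from 0 to 85.4. A call has 1 to 5 rows; each row is the pose to reach, as a shift and turn from the pose commanded when the call began, along the tool's axes at that moment; what a row does not reach only later rows make up. Full scale, the value 1, is 1 m for a shift and pi/2 rad for a turn. A row lasts 1/10 s, in which the tool goes at most 50 mm and 8.59 degrees, less where a joint would pass 70% of its speed; a pose out of reach is approached as far as the arm can. A call with a number of a shift or a turn outside -1 to 1 is refused whole. A call with a gripper value outside its range is refused whole. The fingers move at their own pace and stop on an object; the grip force is fixed at half the most. Time passes only in rows, so rows that repeat a pose let the fingers close. It gives the time, the measured TCP pose, the force, the opening and the grip force at its end, in the units of the state.
- arm.get_obs(): the state, without advancing time (a new reading comes with each control period).
- imaging.camera(name): name is "scene" or "top" or "wrist"; returns a dict with "pixels" (384x512x3 uint8, red, green, blue), "camera_matrix" (3x3 intrinsics, pixels), "R" (3x3) and "t" (3): a world point X has camera coordinates R X + t. Camera axes: x right, y down, z forward; pixel columns grow to the right and rows downward; lengths in m; the calibration is good to about 2 mm. A picture is of the moment at which its call begins. There is no depth.
- arm.close_job(): hands the job in; it is judged then, once.
The state is a dict: "clock": time; "qpos": joint angles; "joint_velocities": joint speeds; "joint_efforts": joint torques, N m; "tool_pos": TCP position; "orientation": TCP orientation; "wrist_force": force on the tool from outside, world axes, zero at the start; "wrist_torque": the same for the moment, N m; "finger_gap": finger opening in m; "gripper_force": force on a finger pad.
Only numpy, scipy, OpenCV 4.12 (cv2) and the standard library are available. Lean on these libraries where they do the work, as an engineer would, in place of code of your own. Each camera call takes 0.05 s, during which the arm holds its last target. There are 200 camera calls.

TASK

Take the aluminium cover out of the blue forming die: press its end down into the sloping relief (by the yellow marks) so that the other end tips up and stays up by itself, then lift it out by the raised end. Stack it top up, squarely on the cover already on the sloping rack, and slide it gently home until it rests against the yellow backstop. Do not drop it or press it hard, keep both covers square and against the backstop, and leave the other things on the bench alone.

Things in the scene. Friction and masses are not known exactly. Their poses are not given: they have to be found in the camera images.
- cover: Formed aluminium cover to take out: shell 150 x 50 x 36 mm (x, y, z), flat closed top, flat vertical sides, open below, 0.18 to 0.35 kg, centre of mass 26 mm above the middle of its underside. Origin: centre of its underside; z out of its top. It starts in the die, x along the die's x, top flush with the deck.
- die: Fixed blue die, 212 mm long (x), 120 wide (y), deck 76 mm high; cavity 54 mm wide, so 2 mm beside the cover. Origin: on the table below the fulcrum edge; z up. Cavity floor is level, 40 mm up, from end wall x = -81 mm to the edge at x = 0, then falls at 24 degrees towards the +x end wall at x = +83 (the relief). Low flanges, 10 mm high, out to 78 mm either side.
- die_press (a point): Where to press: on top of the cover as it starts, at deck height (76 mm), 50 mm from the fulcrum edge on the relief side (+x of the die), between two yellow marks. The cover's end lies about 21 mm further, then 12 mm of open relief. The point is fixed to the die.
- die_edge (a point): Middle of the fulcrum edge in the cavity floor, 40 mm above the table. The cover's centre starts 3.5 to 5 mm to the -x side of it. A few newtons on the +x end rock it over; past about 11 degrees (10 mm down at the press point) it falls on by itself to lie at 24 degrees on the sloping floor and stays, its -x end then about 29 mm above the deck.
- ramp: Grey sloping bed of the fixed rack, 110 mm wide, yellow backstop at its low end. Frame tilted 24 degrees with the bed: x down the slope to the backstop, y across, z square off the bed. Origin: middle of the line where bed meets backstop, 20 mm above the table. Bed x = -168 mm to 0; backstop face x = 0, 90 mm high. No side walls. Covers do not slide down by themselves.
- stacked: An identical cover (150 x 50 x 36 mm, same origin and axes) already lying loose on the sloping bed, top up, about 0.5 mm off the backstop; its top is 36 mm off the bed.
- solvent: Bystander, not to be disturbed: white plastic solvent bottle, 64 mm across, 170 mm tall. Origin: centre of its underside.
- driver: Bystander, not to be disturbed: orange-handled screwdriver lying on the table. Origin: centre of its underside.
- tin: Bystander, not to be disturbed: green closed tin, 64 mm across, 40 mm tall. Origin: centre of its underside.
- partbin: Bystander, not to be disturbed: open blue parts bin 120 x 160 x 60 mm. Origin: centre of its underside.
- mug: Bystander, not to be disturbed: white mug, 80 mm across, 90 mm tall. Origin: centre of its underside.
- tester: Bystander, not to be disturbed: yellow hand tester 90 x 170 x 45 mm lying flat. Origin: centre of its underside.
Things that resemble listed ones, but are neither listed nor needed, are in the scene too. What is shaped like the cover but purple is not meant.

How it is judged:
By the outcome, as a careful person would: the job done as asked, in the order asked, and still so for the second after the job is handed in, with the robot touching nothing.
It also fails if it takes over 64 s, if anything falls off the work surface, if the arm or the gripper's body presses on something with over 40 N, if the wrist force passes 120 N, or if a joint passes its speed limit or range.

## Working session

There is one attempt and no reset: what is moved stays moved. The work goes in short steps, Python scripts to look and compute and a tool call to move; the robot and the scene stay as the last step left them, time stands still between calls to the robot, and variables do not carry over. Pictures are saved under pics/ and viewed, at most 10 in all, crops included, and the job is handed in when it is done.

Besides the shell and the picture viewer there is one more tool, called after "Request:" in YAML: its name, and indented under it one key for each argument. apply_moves: Moves the arm, as the interface text tells. Its arguments: {"type":"object","properties":{"steps":{"type":"array"}},"required":["steps"]}

```bash
mkdir -p pics; ls
python3 - <<'E'
from workcell import arm, imaging
import cv2,numpy as np,pickle
o=arm.get_obs();print({k:np.round(v,3) for k,v in o.items()})
d={}
for n in("scene","top"):
    c=imaging.camera(n);d[n]=c
    print(n,c["camera_matrix"].tolist(),np.round(c["R"],3).tolist(),c["t"])
pickle.dump(d,open("c0.pkl","wb"))
for n in d: cv2.imwrite(f"pics/{n}0.png",cv2.resize(d[n]["pixels"][:,:,::-1],(800,600),interpolation=cv2.INTER_CUBIC))
E
```

```text
pics
{'clock': np.float64(0.0), 'qpos': array([ 1.229,  0.592,  0.048,  1.61 , -0.033,  0.943, -0.034]), 'joint_velocities': array([ 0.002,  0.   , -0.001, -0.001,  0.002,  0.   , -0.003]), 'joint_efforts': array([-0.0000e+00, -5.4868e+01,  1.5460e+00, -1.9812e+01,  9.0000e-03,
        9.0000e-03, -0.0000e+00]), 'tool_pos': array([ 0.178, -0.702,  0.23 ]), 'orientation': array([-0.001,  0.992,  0.124, -0.   ]), 'wrist_force': array([0.139, 0.501, 0.028]), 'wrist_torque': array([ 0.012,  0.023, -0.052]), 'gripper_force': np.float64(0.0), 'finger_gap': np.float64(0.086)}
scene [[405.9751401081101, 0.0, 257.49890141229497], [0.0, 405.9751401081101, 187.62010579259848], [0.0, 0.0, 1.0]] [[-0.489, 0.872, 0.013], [0.717, 0.411, -0.564], [-0.497, -0.266, -0.826]] [ 0.32878044 -0.30282654  1.73939083]
top [[446.8332691990375, 0.0, 260.04308457494795], [0.0, 446.8332691990375, 188.90094320627853], [0.0, 0.0, 1.0]] [[0.022, -0.999, -0.023], [-0.997, -0.02, -0.081], [0.081, 0.025, -0.996]] [-0.07148406  0.53520686  1.52071439]
```

View pics/scene0.png

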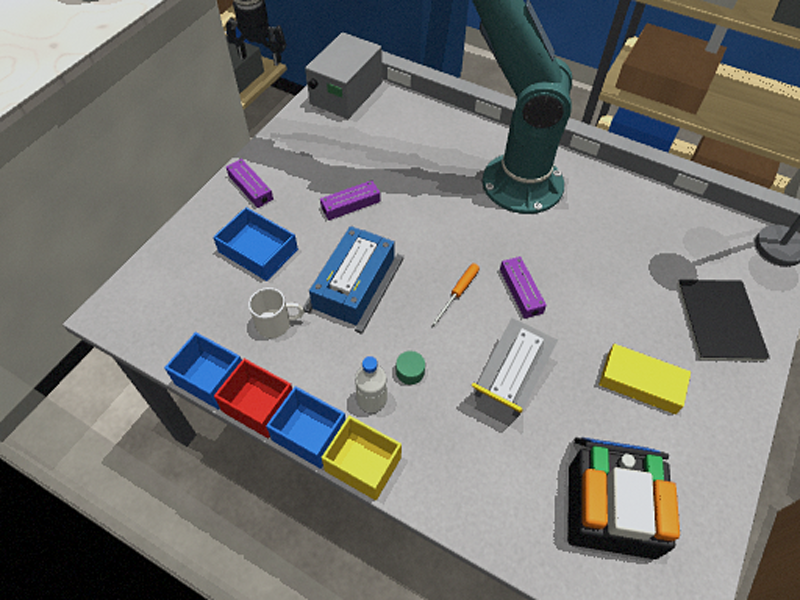

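View pics/top0.png

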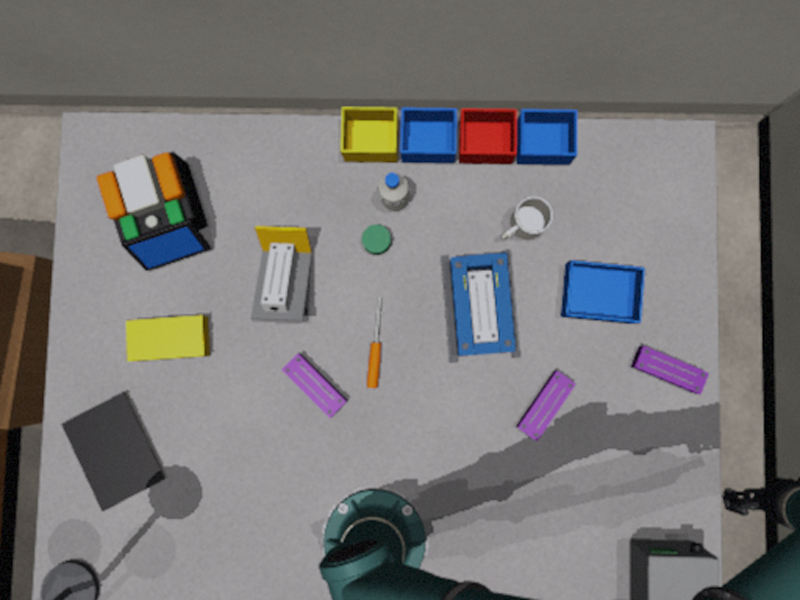

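The scene holds two aluminium covers: one in the blue die (top view 482,305; scene 352,262) and one on the grey rack (top 278,275; scene 518,365). The purple lookalikes at top (315,385), (545,405) and (670,368) aren't meant. The target is the white cover in the blue die, with its dark open relief on the far (+x) side. I'll confirm that in an enlarged crop.

Run:
```python
import cv2,numpy as np,pickle
d=pickle.load(open("c0.pkl","rb"))
def cr(n,u,v):
    im=d[n]["pixels"][v-37:v+38,u-50:u+50,::-1]
    return cv2.resize(im,(400,300),interpolation=cv2.INTER_CUBIC)
cv2.imwrite("pics/crop0.png",np.vstack([np.hstack([cr("top",308,195),cr("top",180,174)]),np.hstack([cr("scene",225,178),cr("scene",330,236)])]))
```

```text
(no output)
```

View pics/crop0.png

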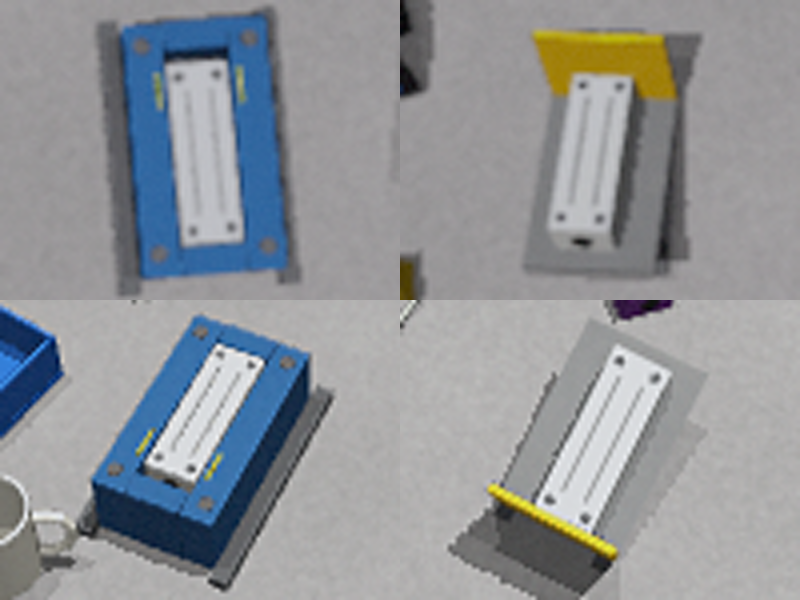

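The crop confirms it: the left column shows the aluminium cover in the blue die, with yellow marks at the far end by the dark relief. The right column shows the stacked cover on the rack against the yellow backstop. I'll fit both poses from the two views.

```bash
cat > h.py <<'E'
import numpy as np,pickle,cv2
from scipy.optimize import least_squares
from scipy.spatial.transform import Rotation as Ro
def proj(c,X):
    p=(c["R"]@np.atleast_2d(X).T).T+c["t"]; p=p@np.array(c["camera_matrix"]).T
    return p[:,:2]/p[:,2:]
def ramp_R(yaw): return Ro.from_euler('z',yaw)*Ro.from_euler('y',np.deg2rad(24))
E
python3 - <<'E'
from h import *
d=pickle.load(open("c0.pkl","rb"))
px=lambda off,p:np.array(off)+(np.array(p,float)+.5)/4-.5
T=lambda L,o:px(o,L)
dt=T([(120,27),(272,13),(288,268),(142,279)],(258,158)); ct=T([(165,63),(222,58),(245,242),(184,246)],(258,158))
ds=T([(213,222),(93,183),(198,17),(311,55)],(175,141)); cs=T([(192,182),(145,165),(217,45),(266,57)],(175,141))
sg=np.array([(1,1),(1,-1),(-1,-1),(-1,1)])
def mod(p):
    x,y,z,yaw,cx,dx=p;r=Ro.from_euler('z',yaw)
    D=np.c_[sg[:,0]*.106+dx,sg[:,1]*.06,0*sg[:,0]];C=np.c_[sg[:,0]*.075+cx,sg[:,1]*.025,0*sg[:,0]]
    return r.apply(D)+[x,y,z],r.apply(C)+[x,y,z]
def f(p):
    D,C=mod(p)
    return np.r_[(proj(d["top"],D)-dt).ravel(),(proj(d["top"],C)-ct).ravel(),(proj(d["scene"],D)-ds).ravel(),(proj(d["scene"],C)-cs).ravel(),(p[5]-.001)*2000,(p[4]+.004)*1000]
s=least_squares(f,[.6,-.25,.076,.05,-.004,.001]);print("die",s.x.round(4),np.abs(s.fun).max().round(2),np.sqrt(np.mean(s.fun**2)).round(2))
P=np.array([(-.0005,.025,.036),(-.0005,-.025,.036),(-.1505,.025,.036),(-.1505,-.025,.036),(-.168,.055,0),(-.168,-.055,0)])
rt=T([(172,73),(233,75),(149,233),(207,238),(125,272),(255,274)],(130,137))
Q=np.array([(-.1505,-.025,.036),(-.1505,.025,.036),(-.168,-.055,0),(-.168,.055,0)])
rs=T([(215,45),(273,70),(195,20),(308,77)],(280,199))
def g(p):
    r=ramp_R(p[3]);h=np.array([0,p[4],0]);m=np.array([1,1,1,1,0,0])[:,None];n=np.array([1,1,0,0])[:,None]
    return np.r_[(proj(d["top"],r.apply(P+m*h)+p[:3])-rt).ravel(),(proj(d["scene"],r.apply(Q+n*h)+p[:3])-rs).ravel()]
s=least_squares(g,[.7,.2,.02,-.05,0]);print("ramp",s.x.round(4),s.fun.round(1))
o=pickle.load(open("c0.pkl","rb"))
E
```

```text
die [ 0.5164 -0.2225  0.0763  0.1031 -0.004   0.001 ] 2.11 0.64
ramp [ 0.6268  0.2114  0.0168 -0.0195  0.0035] [ 0.3  1.  -0.4  1.1 -0.4 -0.3  0.3 -0.9 -1.1 -0.6 -0.6  0.3 -0.   0.2
 -0.6  0.6 -1.5 -0.5  0.1 -0.5]
```

```bash
cat >> h.py <<'E'
def go(pos,yaw,tilt=0.0,chunk=.24):
    """tool down with tool x at heading yaw, tilted about world-level tool y; prints shift (m) and turn (fraction) in tool axes"""
    from workcell import arm
    o=arm.get_obs();q=o["orientation"];Rc=Ro.from_quat(np.r_[q[1:],q[0]])
    Rt=Ro.from_euler('z',yaw)*Ro.from_euler('x',np.pi)*Ro.from_euler('y',tilt)
    s=Rc.inv().apply(np.array(pos)-o["tool_pos"]);w=(Rc.inv()*Rt).as_rotvec()/(np.pi/2)
    print("t",round(float(o["clock"]),2),"tcp",np.round(o["tool_pos"],4),"F",np.round(o["wrist_force"],1),"gap",round(float(o["finger_gap"]),4),"| shift",s.round(4),"turn",w.round(4))
E
python3 - <<'E'
from h import *
from workcell import arm,imaging
go([.50,-.22,.33],.103)
go([.48,-.28,.30],.103)
c=imaging.camera("wrist");o=arm.get_obs();q=o["orientation"];Rc=Ro.from_quat(np.r_[q[1:],q[0]]).as_matrix()
print(c["camera_matrix"]);print("cam in tool",Rc.T@(-c["R"].T@c["t"]-o["tool_pos"]));print((c["R"]@Rc).round(3))
E
```

```text
t 0.1 tcp [ 0.1776 -0.7021  0.2303] F [ 0.3 -0.5  0.2] gap 0.0852 | shift [ 0.4308 -0.3885 -0.099 ] turn [-0.0013  0.0002  0.0922]
t 0.1 tcp [ 0.1776 -0.7021  0.2303] F [ 0.3 -0.5  0.2] gap 0.0852 | shift [ 0.3967 -0.3352 -0.0691] turn [-0.0013  0.0002  0.0922]
[[340.08683324   0.         257.38314998]
 [  0.         340.08683324 191.24052629]
 [  0.           0.           1.        ]]
cam in tool [ 0.07781074  0.00062478 -0.14202814]
[[ 0.001  1.     0.001]
 [-0.953  0.001 -0.302]
 [-0.302 -0.001  0.953]]
```

Request:
apply_moves:
  steps:
    - [0.05,-0.02,-0.03,0,0,0.03,20]
    - [0.15,-0.12,-0.07,0,0,0.092,0]
    - [0.2,-0.17,-0.07,0,0,0.092,0]
    - [0.2,-0.17,-0.07,0,0,0.092,0]
    - [0.2,-0.17,-0.07,0,0,0.092,0]

```text
clock: 0.65
tool_pos: [0.3171, -0.5091, 0.2967]
orientation: [-0.0, 0.999, 0.052, -0.0]
wrist_force: [1.1, -0.2, -0.3]
finger_gap: 0.0122
gripper_force: 0.0
```

```bash
python3 -c "
from h import *
go([.49,-.225,.30],.103)"
```

```text
t 0.65 tcp [ 0.3171 -0.5091  0.2967] F [ 1.1 -0.2 -0.3] gap 0.0122 | shift [ 0.2013 -0.2648 -0.0032] turn [-0.0002  0.0001  0.0002]
```

Request:
apply_moves:
  steps:
    - [0.2,-0.26,0,0,0,0,0]
    - [0.2,-0.26,0,0,0,0,0]
    - [0.2,-0.26,0,0,0,0,0]
    - [0.2,-0.26,0,0,0,0,0]
    - [0.2,-0.26,0,0,0,0,0]

```text
clock: 1.15
tool_pos: [0.4481, -0.2964, 0.2966]
orientation: [0.0, 0.999, 0.052, 0.0]
wrist_force: [0.8, -0.3, 1.0]
finger_gap: 0.0001
gripper_force: 0.0
```

Request:
apply_moves:
  steps:
    - [0.04,-0.05,0,0,0,0,0]
    - [0.04,-0.05,0,0,0,0,0]
    - [0.04,-0.05,0,0,0,0,0]
    - [0.04,-0.05,0,0,0,0,0]

```text
clock: 1.55
tool_pos: [0.4812, -0.2458, 0.2964]
orientation: [0.0, 0.999, 0.051, -0.001]
wrist_force: [0.1, -0.6, 0.5]
finger_gap: 0.0001
gripper_force: 0.0
```

```bash
python3 -c "
from h import *
from workcell import imaging
c=imaging.camera('wrist');pickle.dump(c,open('w1.pkl','wb'))
cv2.imwrite('pics/w1.png',cv2.resize(c['pixels'][:,:,::-1],(800,600),interpolation=cv2.INTER_CUBIC))
p=[.5164,-.2225,0];r=Ro.from_euler('z',.1031)
for X in [(.107,.06,.076),(.107,-.06,.076),(-.105,-.06,.076),(-.105,.06,.076),(.071,.025,.076),(.071,-.025,.076),(-.079,-.025,.076),(-.079,.025,.076)]: print(X,(proj(c,r.apply(X)+p)*1.5625).round(0))
go([.566,-.2174,.12],.103)"
```

```text
(0.107, 0.06, 0.076) [[272.  16.]]
(0.107, -0.06, 0.076) [[468.  16.]]
(-0.105, -0.06, 0.076) [[457. 338.]]
(-0.105, 0.06, 0.076) [[293. 338.]]
(0.071, 0.025, 0.076) [[331.  79.]]
(0.071, -0.025, 0.076) [[410.  79.]]
(-0.079, -0.025, 0.076) [[409. 305.]]
(-0.079, 0.025, 0.076) [[340. 305.]]
t 1.6 tcp [ 0.4807 -0.2466  0.2964] F [ 0.5 -1.3  0.2] gap -0.0003 | shift [ 0.088  -0.0207  0.1763] turn [ 0.0005  0.0009 -0.0018]
```

View pics/w1.png

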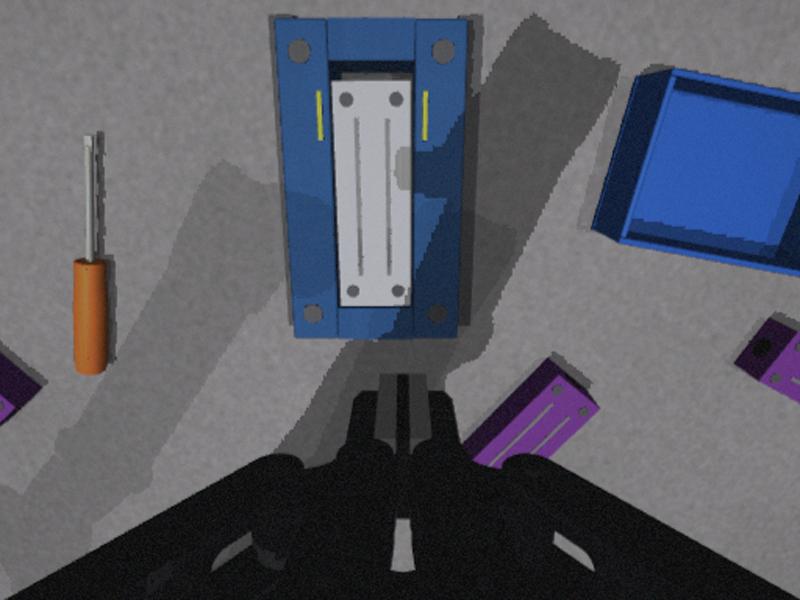

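The wrist view agrees with the fit to about 2 px: deck corners (275,18), (466,17), (457,338), (294,338); cover (331,81) to (411,306); yellow marks at (320,115) and (425,115). Next I'll go to the press point.

Request:
apply_moves:
  steps:
    - [0.045,-0.01,0.03,0,0,0,0]
    - [0.088,-0.0205,0.07,0,0,0,0]
    - [0.088,-0.0205,0.12,0,0,0,0]
    - [0.088,-0.0205,0.17,0,0,0,0]
    - [0.088,-0.0205,0.2,0,0,0,0]

```text
clock: 2.1
tool_pos: [0.5661, -0.2175, 0.094]
orientation: [0.0, 0.999, 0.05, -0.001]
wrist_force: [-0.9, 0.3, -0.1]
finger_gap: 0.0001
gripper_force: 0.0
```

Request:
apply_moves:
  steps:
    - [0,0,0,0,0,0,0]
    - [0,0,0,0,0,0,0]

```text
clock: 2.3
tool_pos: [0.5666, -0.2173, 0.0966]
orientation: [0.0, 0.999, 0.05, -0.001]
wrist_force: [0.8, 0.6, 1.7]
finger_gap: -0.0002
gripper_force: 0.0
```

```bash
python3 -c "
from h import *
go([.566,-.2174,.080],.103)"
```

```text
t 2.3 tcp [ 0.5666 -0.2173  0.0966] F [0.8 0.6 1.7] gap -0.0002 | shift [-0.0006  0.0001  0.0166] turn [ 0.0004  0.001  -0.0018]
```

Press slowly, 4 mm per row, at first to z≈0.066.

Request:
apply_moves:
  steps:
    - [0,0,0.01,0,0,0,0]
    - [0,0,0.017,0,0,0,0]
    - [0,0,0.021,0,0,0,0]
    - [0,0,0.024,0,0,0,0]
    - [0,0,0.027,0,0,0,0]

```text
clock: 2.8
tool_pos: [0.568, -0.215, 0.07]
orientation: [0.0, 0.999, 0.052, 0.001]
wrist_force: [1.3, 0.0, 0.6]
finger_gap: -0.0003
gripper_force: 0.0
```

Request:
apply_moves:
  steps:
    - [0,0,0.002,0,0,0,0]
    - [0,0,0.004,0,0,0,0]
    - [0,0,0.006,0,0,0,0]
    - [0,0,0.008,0,0,0,0]

```text
clock: 3.2
tool_pos: [0.5675, -0.2149, 0.0615]
orientation: [0.0, 0.999, 0.052, -0.0]
wrist_force: [-0.0, -0.1, 0.4]
finger_gap: -0.0001
gripper_force: 0.0
```

Request:
apply_moves:
  steps:
    - [0,0,0.002,0,0,0,0]
    - [0,0,-0.02,0,0,0,0]
    - [0,0,-0.06,0,0,0,0]
    - [-0.04,0,-0.11,0,0,0,0]
    - [-0.09,0,-0.14,0,0,0,0]

```text
clock: 3.7
tool_pos: [0.4983, -0.2224, 0.1916]
orientation: [0.001, 0.999, 0.053, 0.003]
wrist_force: [0.1, -1.1, 0.2]
finger_gap: 0.0001
gripper_force: 0.0
```

Request:
apply_moves:
  steps:
    - [-0.03,0,-0.03,0,0,0,85]
    - [-0.03,0,-0.03,0,0,0,85]
    - [-0.03,0,-0.03,0,0,0,85]

```text
clock: 4.0
tool_pos: [0.466, -0.2259, 0.2201]
orientation: [0.001, 0.999, 0.051, 0.001]
wrist_force: [0.7, -0.6, -0.6]
finger_gap: 0.0431
gripper_force: 0.0
```

```bash
python3 -c "
from h import *
from workcell import imaging
c=imaging.camera('wrist');pickle.dump(c,open('w2.pkl','wb'))
s=imaging.camera('scene');pickle.dump(s,open('s2.pkl','wb'))
a=cv2.resize(c['pixels'][20:320,110:380,::-1],(540,600),interpolation=cv2.INTER_CUBIC)
b=cv2.resize(s['pixels'][135:225,190:255,::-1],(260,360),interpolation=cv2.INTER_CUBIC)
b=np.vstack([b,np.zeros((240,260,3),np.uint8)])
cv2.imwrite('pics/w2.png',np.hstack([a,b]))
p=[.5164,-.2225,0];r=Ro.from_euler('z',.1031)
import itertools
t=np.deg2rad(24);R=Ro.from_euler('y',t)
for X in [(-.079,.025,.036),(-.079,-.025,.036),(.071,-.025,.036),(.071,.025,.036),(-.079,.025,0),(-.079,-.025,0)]:
  W=r.apply(R.apply(X)+[0,0,.04])+p
  print(X,W.round(4),((proj(c,W)-[110,20])*2).round(0),((proj(s,W)-[190,135])*4+[540,0]).round(0))
go([.469,-.2274,.12],.103)"
```

```text
(-0.079, 0.025, 0.036) [ 0.4566 -0.2036  0.105 ] [[235. 351.]] [[732.  81.]]
(-0.079, -0.025, 0.036) [ 0.4618 -0.2533  0.105 ] [[361. 351.]] [[683.  63.]]
(0.071, -0.025, 0.036) [ 0.5981 -0.2392  0.044 ] [[357.  -1.]] [[620. 213.]]
(0.071, 0.025, 0.036) [ 0.5929 -0.1895  0.044 ] [[239.  -1.]] [[670. 232.]]
(-0.079, 0.025, 0) [ 0.442  -0.2051  0.0721] [[242. 359.]] [[740.  92.]]
(-0.079, -0.025, 0) [ 0.4472 -0.2548  0.0721] [[353. 359.]] [[692.  75.]]
t 4.1 tcp [ 0.4667 -0.2251  0.2187] F [-0.2  1.  -0.9] gap 0.058 | shift [0.002  0.0025 0.0987] turn [-0.0002 -0.0002  0.0008]
```

View pics/w2.png

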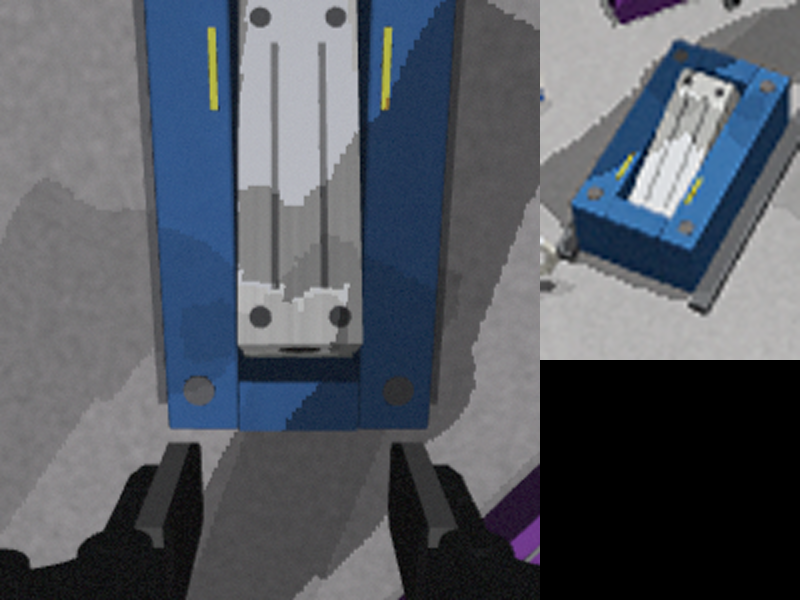

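The cover is tipped and staying up. Its raised end edge is at (237,345) to (362,346) in the crop, about 2.5 mm further +x than nominal, so it has slid to the end wall. Next I'll descend over the raised end with the gripper open.

Request:
apply_moves:
  steps:
    - [0.003,0.0025,0.04,0,0,0,85]
    - [0.003,0.0025,0.08,0,0,0,85]
    - [0.003,0.0025,0.105,0,0,0,85]
    - [0.003,0.0025,0.105,0,0,0,85]

```text
clock: 4.5
tool_pos: [0.4673, -0.2258, 0.1099]
orientation: [-0.002, 0.999, 0.053, -0.004]
wrist_force: [-0.4, 0.3, -0.4]
finger_gap: 0.0851
gripper_force: 0.0
```

```bash
python3 -c "
from h import *
go([.4697,-.2273,.0785],.103)"
```

```text
t 4.5 tcp [ 0.4673 -0.2258  0.1099] F [-0.4  0.3 -0.4] gap 0.0851 | shift [0.0025 0.0019 0.0313] turn [-0.003   0.005   0.0014]
```

Request:
apply_moves:
  steps:
    - [0.002,0.001,0.02,0,0,0,85]
    - [0.002,0.001,0.034,0,0,0,85]
    - [0.002,0.001,0.034,0,0,0,85]

```text
clock: 4.8
tool_pos: [0.4714, -0.2278, 0.0792]
orientation: [-0.001, 0.999, 0.052, -0.001]
wrist_force: [-0.3, 1.1, 0.3]
finger_gap: 0.0847
gripper_force: 0.0
```

```bash
python3 -c "
from h import *
go([.4697,-.2273,.0785],.103)"
```

```text
t 4.8 tcp [ 0.4714 -0.2278  0.0792] F [-0.3  1.1  0.3] gap 0.0847 | shift [-0.0016 -0.0007  0.0007] turn [-0.0009  0.0012  0.0009]
```

Close.

Request:
apply_moves:
  steps:
    - [0,-0.0005,0.0005,0,0,0,55]
    - [0,-0.0005,0.0005,0,0,0,46]
    - [0,-0.0005,0.0005,0,0,0,30]
    - [0,-0.0005,0.0005,0,0,0,30]
    - [0,-0.0005,0.0005,0,0,0,30]

```text
clock: 5.3
tool_pos: [0.4717, -0.2281, 0.0806]
orientation: [0.0, 0.999, 0.052, 0.001]
wrist_force: [-0.9, 0.3, 6.2]
finger_gap: 0.0484
gripper_force: 64.8
```

Request:
apply_moves:
  steps:
    - [0,0,0,0,0,0,30]
    - [0,0,-0.005,0,0,0,30]
    - [0,0,-0.01,0,0,0,30]

```text
clock: 5.6
tool_pos: [0.4704, -0.2279, 0.0897]
orientation: [-0.0, 0.999, 0.052, -0.001]
wrist_force: [0.1, -0.2, -1.7]
finger_gap: 0.0485
gripper_force: 64.0
```

Request:
apply_moves:
  steps:
    - [-0.003,0,-0.01,0,0,0,30]
    - [-0.003,0,-0.025,0,0,0,30]
    - [-0.003,0,-0.04,0,0,0,30]
    - [-0.003,0,-0.06,0,0,0,30]
    - [-0.003,0,-0.08,0,0,0,30]

```text
clock: 6.1
tool_pos: [0.4671, -0.2282, 0.1707]
orientation: [-0.0, 0.999, 0.051, -0.001]
wrist_force: [0.1, -0.1, -2.7]
finger_gap: 0.0486
gripper_force: 64.0
```

Request:
apply_moves:
  steps:
    - [0,0,-0.02,0,0,0,30]
    - [0,0,-0.04,0,0,0,30]
    - [0,0,-0.06,0,0,0,30]
    - [0,0,-0.07,0,0,0,30]
    - [0,0,-0.07,0,0,0,30]

```text
clock: 6.6
tool_pos: [0.4685, -0.2287, 0.2412]
orientation: [0.001, 0.999, 0.051, 0.001]
wrist_force: [-0.0, 0.1, -2.5]
finger_gap: 0.0485
gripper_force: 64.1
```

```bash
python3 -c "
from h import *
from workcell import imaging
c=imaging.camera('wrist');pickle.dump(c,open('w3.pkl','wb'))
cv2.imwrite('pics/w3.png',cv2.resize(c['pixels'][:,:,::-1],(800,600),interpolation=cv2.INTER_CUBIC))
go([.48,.2,.25],-.02)"
```

```text
t 6.65 tcp [ 0.4678 -0.2284  0.2401] F [-0.3  0.5 -2.7] gap 0.0486 | shift [ 0.0562 -0.4248 -0.0101] turn [ 0.0002 -0.0003  0.0784]
```

View pics/w3.png

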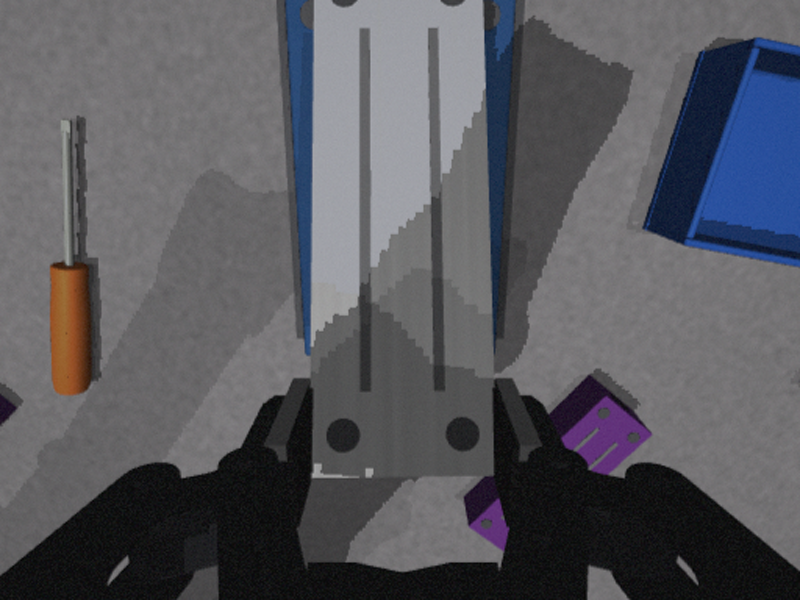

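Held well: the near end's edge runs (313,477) to (493,475), centred between the fingers. Now I'll carry it toward the rack, keep it to one side so the stacked cover stays visible, and match the rack's yaw.

Request:
apply_moves:
  steps:
    - [0.003,-0.03,-0.02,0,0,0.015,30]
    - [0.008,-0.08,-0.04,0,0,0.03,30]
    - [0.01,-0.13,-0.05,0,0,0.05,30]
    - [0.02,-0.18,-0.05,0,0,0.07,30]
    - [0.025,-0.22,-0.05,0,0,0.078,30]

```text
clock: 7.15
tool_pos: [0.4696, -0.0048, 0.2891]
orientation: [-0.0, 1.0, -0.01, -0.001]
wrist_force: [1.1, -0.4, -2.2]
finger_gap: 0.0485
gripper_force: 64.1
```

Request:
apply_moves:
  steps:
    - [0.005,-0.04,0,0,0,0,30]
    - [0.01,-0.07,0,0,0,0,30]
    - [0.01,-0.08,0,0,0,0,30]
    - [0.01,-0.08,0,0,0,0,30]
    - [0.01,-0.08,0,0,0,0,30]

```text
clock: 7.65
tool_pos: [0.481, 0.0712, 0.2888]
orientation: [0.001, 1.0, -0.01, -0.001]
wrist_force: [0.3, -0.0, -1.4]
finger_gap: 0.0488
gripper_force: 64.0
```

```bash
cat > hold.py <<'E'
from h import *
def edges(c,rows,lo,hi):
    """subpixel strongest |gradient| column in window per row"""
    g=cv2.GaussianBlur(c['pixels'],(3,3),0).astype(float); out=[]
    for v in rows:
        d=np.abs(np.diff(g[v-1:v+2].mean(0),axis=0)).sum(1); k=lo+int(np.argmax(d[lo:hi])); w=d[k-2:k+3]
        out.append(((w*np.arange(k-2,k+3)).sum()/w.sum()+.5,v))
    return np.array(out)
def hold(c,l,r,rows,vend):
    """cover tilt (deg), yaw, end centre in tool frame from side edges and end row"""
    camt=np.array([.0778,.0006,-.1420]);M=np.array([[0,1,0],[-.953,0,-.302],[-.302,0,.953]])
    K=np.array(c['camera_matrix']);A=edges(c,rows,*l);B=edges(c,rows,*r)
    def pr(X): p=(X-camt)@M.T@K.T; return p[:,:2]/p[:,2:]
    def f(p):
        a,yaw,x,y,z=p;R=Ro.from_euler('z',yaw)*Ro.from_euler('y',-a);o=np.array([x,y,z]);e=[]
        for s,E in((1,B),(-1,A)):
            q=pr(R.apply([[0,s*.025,0],[.13,s*.025,0]])+o)
            e.append(q[0,0]+(E[:,1]-q[0,1])*(q[1,0]-q[0,0])/(q[1,1]-q[0,1])-E[:,0])
        return np.r_[np.concatenate(e),5*(pr(R.apply([[0,0,0]])+o)[0,1]-vend)]
    s=least_squares(f,[.4,0,-.02,0,-.02],loss='soft_l1');p=s.x
    print("tilt",np.rad2deg(p[0]).round(2),"yaw",np.rad2deg(p[1]).round(2),"end top centre in tool",p[2:].round(4),"rms",np.sqrt(np.mean(s.fun**2)).round(2))
E
python3 - <<'E'
from hold import *
from workcell import imaging
c=pickle.load(open('w3.pkl','rb'))
hold(c,(190,210),(300,325),range(4,225,4),304.8)
c=imaging.camera('wrist');s=imaging.camera('scene');t=imaging.camera('top');pickle.dump((c,s,t),open('c4.pkl','wb'))
hold(c,(190,210),(300,325),range(4,225,4),304.8)
cv2.imwrite('pics/w4.png',cv2.resize(c['pixels'][:,:,::-1],(800,600),interpolation=cv2.INTER_CUBIC))
o=[.6268,.2114,.0168];r=ramp_R(-.0195)
for X in [(-.0005,.0285,.036),(-.0005,-.0215,.036),(-.1505,.0285,.036),(-.1505,-.0215,.036),(-.168,.055,0),(-.168,-.055,0),(0,.055,0),(0,-.055,0),(0,.055,.09),(0,-.055,.09)]: print(X,(proj(c,r.apply(X)+o)*1.5625).round(0))
go([.48,.2,.25],-.0195)
E
```

```text
tilt 24.27 yaw -0.66 end top centre in tool [-0.0098  0.0007 -0.0217] rms 0.96
tilt 24.72 yaw -0.74 end top centre in tool [-0.009   0.0009 -0.0227] rms 1.91
(-0.0005, 0.0285, 0.036) [[132.  -1.]]
(-0.0005, -0.0215, 0.036) [[210.  -1.]]
(-0.1505, 0.0285, 0.036) [[118. 230.]]
(-0.1505, -0.0215, 0.036) [[201. 230.]]
(-0.168, 0.055, 0) [[106. 268.]]
(-0.168, -0.055, 0) [[270. 268.]]
(0, 0.055, 0) [[120.  33.]]
(0, -0.055, 0) [[276.  33.]]
(0, 0.055, 0.09) [[ 32. -69.]]
(0, -0.055, 0.09) [[237. -69.]]
t 7.8 tcp [0.4815 0.0708 0.2894] F [-0.8 -0.8 -2.7] gap 0.0485 | shift [-0.0044 -0.1292  0.0392] turn [ 0.0006  0.0007 -0.0019]
```

View pics/w4.png

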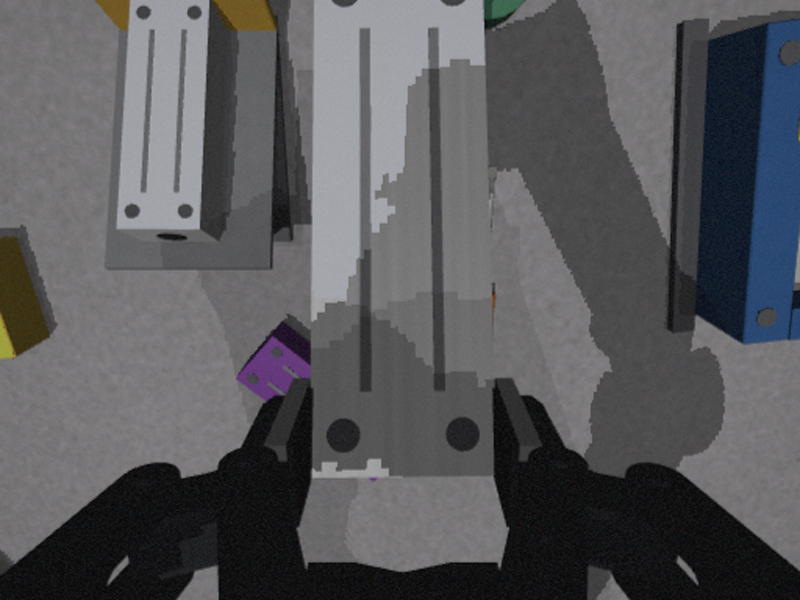

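The wrist picture shows the stacked cover's near corners at (117,230) and (201,230), the bed corners at (106,268) and (271,269), and the bed/backstop line at row 30, x 120–277. The held cover is parallel to the bed (24.3°). I'll refit the ramp with this third view.

Run:
```python
from hold import *
d=pickle.load(open("c0.pkl","rb"));c,s,t=pickle.load(open("c4.pkl","rb"))
T=lambda L,o:np.array(o)+(np.array(L,float)+.5)/4-.5
C=[(-.0005,.025,.036),(-.0005,-.025,.036),(-.1505,.025,.036),(-.1505,-.025,.036)];B=[(-.168,.055,0),(-.168,-.055,0),(0,.055,0),(0,-.055,0)]
P=np.array(C+B[:2]);rt=T([(172,73),(233,75),(149,233),(207,238),(125,272),(255,274)],(130,137))
Q=np.array([C[3],C[2],B[1],B[0]]);rs=T([(215,45),(273,70),(195,20),(308,77)],(280,199))
W=np.array(C[2:]+B);rw=(np.array([(117,230),(201,230),(106,268),(271,269),(120,30),(277,30)])+.5)/1.5625-.5
EL=edges(c,range(10,140,5),72,86);ER=edges(c,range(10,140,5),126,138)
def f(p,full=False):
    r=ramp_R(p[3]);o=p[:3]
    def sh(X):
        m=(X[:,2]>.03);Y=X.copy();cc=np.array([-.0755,0,0]);k=Ro.from_euler('z',p[5]);Y[m]=k.apply(X[m]-cc)+cc+[0,p[4],0]
        return r.apply(Y)+o
    e=[]
    for E,sgn in((EL,.025),(ER,-.025)):
        q=proj(c,sh(np.array([(-.0005,sgn,.036),(-.1505,sgn,.036)])))
        e.append((q[0,0]+(E[:,1]-q[0,1])*(q[1,0]-q[0,0])/(q[1,1]-q[0,1])-E[:,0])/3)
    return np.r_[(proj(d["top"],sh(P))-rt).ravel()*.5,(proj(d["scene"],sh(Q))-rs).ravel()*.5,(proj(c,sh(W))-rw).ravel(),np.concatenate(e),(p[2]-.02)*200]
z=least_squares(f,[.627,.211,.018,-.02,.003,0],loss='soft_l1')
p=z.x;print("ramp x,y,z,yaw,stack y,stack yaw",p.round(4));print(f(p).round(1))
```

```text
ramp x,y,z,yaw,stack y,stack yaw [ 0.6276  0.2099  0.0204 -0.0192  0.0046  0.0055]
[ 0.   0.3 -0.3  0.3 -0.2 -0.3  0.2 -0.6 -0.5 -0.4 -0.2 -0.  -0.1 -0.1
 -0.3  0.1 -0.9 -0.5 -0.1 -0.5 -0.2 -0.1 -0.5 -0.4 -0.4  0.3  0.1 -0.4
 -0.1  0.4  0.3  0.4 -0.1 -0.  -0.1 -0.  -0.1 -0.  -0.  -0.   0.   0.
  0.   0.1  0.   0.1  0.1  0.1  0.1  0.1  0.1  0.1  0.1  0.2  0.2  0.2
  0.2 -1.4 -0.1 -0.1 -0.1 -0.  -0.  -0.1 -0.  -0.  -0.   0.   0.   0.1
  0.   0.1  0.   0.1  0.1  0.1  0.1  0.1  0.1  0.1  0.1  0.2  0.2  0.2
  0.1]
```

```bash
cat > tgt.py <<'E'
from h import *
O=np.array([.6276,.2099,.0204]);R=ramp_R(-.0192)
def tcp(dx,dz,end=(-.0098,.0007,-.0217),yaw=-.027):
    Rt=Ro.from_euler('z',yaw)*Ro.from_euler('x',np.pi)
    return R.apply([-.150+dx,.0044,.072+dz])+O-Rt.apply(end)
if __name__=="__main__":
    for a in((-.015,.05),(-.012,.006),(-.012,0),(0,0)): print(a,tcp(*a).round(4))
    go(tcp(-.015,.05),-.027)
E
python3 tgt.py
```

```text
(-0.015, 0.05) [0.5364 0.2167 0.1773]
(-0.012, 0.006) [0.5213 0.217  0.1358]
(-0.012, 0) [0.5188 0.217  0.1304]
(0, 0) [0.5298 0.2168 0.1255]
t 7.8 tcp [0.4815 0.0708 0.2894] F [-0.8 -0.8 -2.7] gap 0.0485 | shift [ 0.0517 -0.1472  0.1119] turn [0.0006 0.0007 0.0029]
```

Request:
apply_moves:
  steps:
    - [0.01,-0.04,0,0,0,0.001,30]
    - [0.025,-0.085,0.01,0,0,0.002,30]
    - [0.04,-0.125,0.03,0,0,0.003,30]
    - [0.052,-0.147,0.06,0,0,0.003,30]
    - [0.052,-0.147,0.09,0,0,0.003,30]

```text
clock: 8.3
tool_pos: [0.5395, 0.2233, 0.1996]
orientation: [-0.002, 1.0, -0.01, 0.002]
wrist_force: [-0.6, -0.0, -3.4]
finger_gap: 0.0486
gripper_force: 64.1
```

Request:
apply_moves:
  steps:
    - [0,0,0.01,0,0,0,30]
    - [0,0,0.02,0,0,0,30]
    - [0,0,0.02,0,0,0,30]
    - [0,0,0.02,0,0,0,30]

```text
clock: 8.7
tool_pos: [0.5374, 0.2182, 0.1808]
orientation: [-0.0, 1.0, -0.013, 0.001]
wrist_force: [0.1, 0.9, -2.1]
finger_gap: 0.0485
gripper_force: 64.0
```

```bash
python3 -c "
from tgt import *
go(tcp(-.012,.006),-.027)"
```

```text
t 8.7 tcp [0.5374 0.2182 0.1808] F [ 0.1  0.9 -2.1] gap 0.0485 | shift [-0.0162  0.0016  0.0449] turn [-0.0003 -0.0011  0.001 ]
```

Request:
apply_moves:
  steps:
    - [-0.006,0.0015,0.01,0,0,0.001,30]
    - [-0.012,0.0015,0.025,0,0,0.001,30]
    - [-0.016,0.0015,0.036,0,0,0.001,30]
    - [-0.016,0.0015,0.042,0,0,0.001,30]
    - [-0.016,0.0015,0.042,0,0,0.001,30]

```text
clock: 9.2
tool_pos: [0.5202, 0.2175, 0.137]
orientation: [0.0, 1.0, -0.013, -0.001]
wrist_force: [-0.7, -0.0, -1.5]
finger_gap: 0.0485
gripper_force: 64.1
```

```bash
python3 -c "
from tgt import *
from workcell import imaging
c=imaging.camera('wrist');s=imaging.camera('scene');t=imaging.camera('top');pickle.dump((c,s,t),open('c5.pkl','wb'))
a=cv2.resize(c['pixels'][:330,90:430,::-1],(494,480),interpolation=cv2.INTER_CUBIC)
b=[cv2.resize(x['pixels'][v-40:v+40,u-50:u+50,::-1],(300,240),interpolation=cv2.INTER_CUBIC) for x,u,v in((s,330,228),(t,182,174))]
cv2.imwrite('pics/w5.png',np.hstack([a,np.vstack(b)]))
go(tcp(-.012,0),-.027)"
```

```text
t 9.35 tcp [0.5214 0.218  0.1382] F [-0.4 -0.3 -2.3] gap 0.0485 | shift [-0.0026  0.0011  0.0078] turn [-0.0004 -0.0008  0.0008]
```

View pics/w5.png

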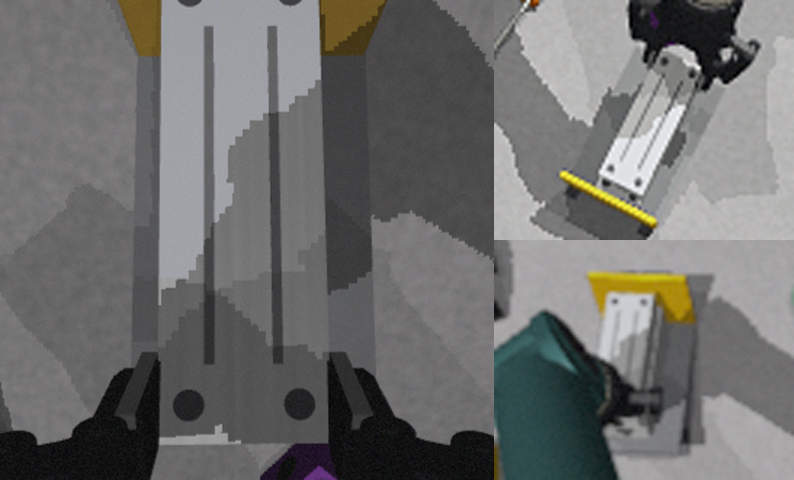

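The held cover sits over the stacked one, parallel to it. In the scene inset there's a clear gap to the backstop. I'll lower it along the bed normal in small steps.

Request:
apply_moves:
  steps:
    - [-0.0008,0.001,0.002,0,0,0,30]
    - [-0.0016,0.001,0.004,0,0,0,30]
    - [-0.002,0.001,0.005,0,0,0,30]
    - [-0.002,0.001,0.005,0,0,0,30]

```text
clock: 9.75
tool_pos: [0.5184, 0.2167, 0.1326]
orientation: [0.0, 1.0, -0.013, -0.0]
wrist_force: [1.1, -0.2, -1.6]
finger_gap: 0.0484
gripper_force: 64.1
```

Request:
apply_moves:
  steps:
    - [-0.0004,0,0.001,0,0,0,30]
    - [-0.0004,0,0.001,0,0,0,30]

```text
clock: 9.95
tool_pos: [0.5181, 0.2168, 0.1317]
orientation: [0.0, 1.0, -0.013, -0.0]
wrist_force: [-0.3, 0.5, -2.6]
finger_gap: 0.0481
gripper_force: 64.1
```

Request:
apply_moves:
  steps:
    - [-0.0004,0,0.001,0,0,0,30]
    - [-0.0004,0,0.001,0,0,0,30]

```text
clock: 10.15
tool_pos: [0.5178, 0.2169, 0.1307]
orientation: [-0.0, 1.0, -0.013, 0.0]
wrist_force: [-1.8, 0.0, -2.9]
finger_gap: 0.0484
gripper_force: 64.0
```

Request:
apply_moves:
  steps:
    - [-0.0004,0,0.001,0,0,0,30]
    - [-0.0004,0,0.001,0,0,0,30]

```text
clock: 10.35
tool_pos: [0.5179, 0.2169, 0.1303]
orientation: [-0.0, 1.0, -0.013, 0.001]
wrist_force: [-0.0, -0.9, 2.1]
finger_gap: 0.0485
gripper_force: 64.4
```

Request:
apply_moves:
  steps:
    - [-0.0004,0,0.001,0,0,0,30]
    - [-0.0004,0,0.001,0,0,0,30]

```text
clock: 10.55
tool_pos: [0.5181, 0.217, 0.1301]
orientation: [-0.0, 1.0, -0.013, 0.001]
wrist_force: [-0.8, -0.4, 8.5]
finger_gap: 0.0484
gripper_force: 65.2
```

Contact came at z≈0.130, as predicted. I'll ease off about 0.9 mm and slide toward the backstop.

Request:
apply_moves:
  steps:
    - [0.0004,0,-0.0009,0,0,0,30]
    - [0.002,0,-0.0002,0,0,0,30]
    - [0.004,0,0.0007,0,0,0,30]
    - [0.006,0,0.0016,0,0,0,30]
    - [0.008,0,0.0025,0,0,0,30]

```text
clock: 11.05
tool_pos: [0.5257, 0.2171, 0.1268]
orientation: [-0.0, 1.0, -0.013, 0.001]
wrist_force: [-0.2, -0.2, 6.1]
finger_gap: 0.0486
gripper_force: 64.9
```

Request:
apply_moves:
  steps:
    - [0.0009,0,0.0004,0,0,0,30]
    - [0.0018,0,0.0008,0,0,0,30]

```text
clock: 11.25
tool_pos: [0.5275, 0.2171, 0.126]
orientation: [-0.0, 1.0, -0.013, 0.001]
wrist_force: [-0.2, 0.0, 6.0]
finger_gap: 0.0483
gripper_force: 64.9
```

Request:
apply_moves:
  steps:
    - [0.0006,0,0.0002,0,0,0,30]
    - [0.0012,0,0.0004,0,0,0,30]

```text
clock: 11.45
tool_pos: [0.5286, 0.217, 0.1256]
orientation: [-0.0, 1.0, -0.013, 0.0]
wrist_force: [-1.1, -0.4, 5.7]
finger_gap: 0.0486
gripper_force: 64.9
```

Request:
apply_moves:
  steps:
    - [0.0005,0,0.0002,0,0,0,30]
    - [0.0009,0,0.0004,0,0,0,30]

```text
clock: 11.65
tool_pos: [0.5295, 0.217, 0.1252]
orientation: [-0.0, 1.0, -0.013, 0.0]
wrist_force: [0.4, -0.4, 4.4]
finger_gap: 0.0487
gripper_force: 64.9
```

Request:
apply_moves:
  steps:
    - [0.0005,0,0.0002,0,0,0,30]
    - [0.0009,0,0.0004,0,0,0,30]

```text
clock: 11.85
tool_pos: [0.5302, 0.217, 0.1248]
orientation: [-0.0, 1.0, -0.013, 0.0]
wrist_force: [-2.7, -0.1, 8.7]
finger_gap: 0.049
gripper_force: 65.2
```

Request:
apply_moves:
  steps:
    - [0.0004,0,0.0002,0,0,0,30]
    - [0.0007,0,0.0003,0,0,0,30]

```text
clock: 12.05
tool_pos: [0.5302, 0.217, 0.1247]
orientation: [-0.0, 1.0, -0.013, -0.0]
wrist_force: [-2.8, -0.4, 10.6]
finger_gap: 0.0485
gripper_force: 65.4
```

Request:
apply_moves:
  steps:
    - [0.0006,0,0.0001,0,0,0,30]
    - [0.0006,0,0.0001,0,0,0,30]

```text
clock: 12.25
tool_pos: [0.5302, 0.217, 0.1247]
orientation: [0.0, 1.0, -0.012, -0.001]
wrist_force: [-3.7, -0.6, 10.6]
finger_gap: 0.0484
gripper_force: 65.6
```

```bash
python3 -c "
from tgt import *
from workcell import imaging
c=imaging.camera('wrist');s=imaging.camera('scene');t=imaging.camera('top');pickle.dump((c,s,t),open('c6.pkl','wb'))
a=cv2.resize(c['pixels'][:330,90:430,::-1],(494,480),interpolation=cv2.INTER_CUBIC)
b=[cv2.resize(x['pixels'][v-40:v+40,u-50:u+50,::-1],(300,240),interpolation=cv2.INTER_CUBIC) for x,u,v in((s,330,228),(t,182,174))]
cv2.imwrite('pics/w6.png',np.hstack([a,np.vstack(b)]))
go(tcp(0,0),-.027)"
```

```text
t 12.4 tcp [0.5303 0.217  0.1247] F [-3.1 -1.1 11. ] gap 0.0487 | shift [-0.0005  0.0002 -0.0007] turn [0.0001 0.0008 0.0013]
```

View pics/w6.png

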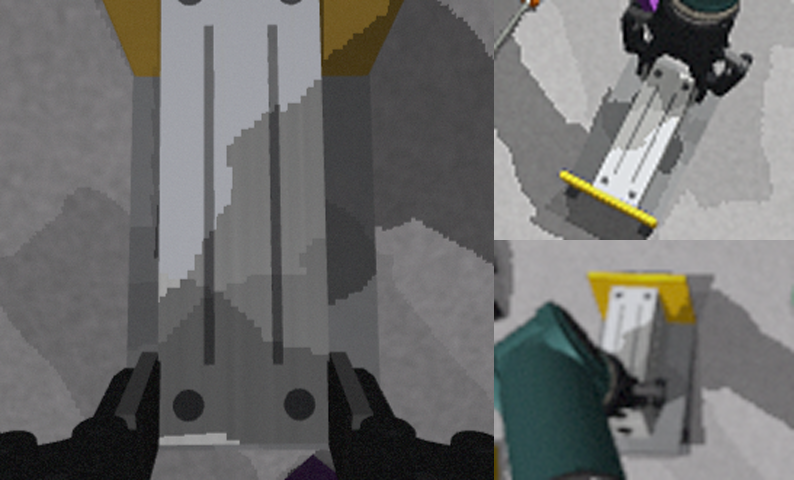

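The cover is home: the scene inset shows no gap to the backstop, and the wrist view shows it parallel to the bed. I'll ease the pressure off, open slowly and back away upward.

Request:
apply_moves:
  steps:
    - [0,0,-0.0008,0,0,0,30]
    - [0,0,-0.0009,0,0,0,30]

```text
clock: 12.6
tool_pos: [0.5303, 0.217, 0.1248]
orientation: [-0.0, 1.0, -0.013, -0.001]
wrist_force: [-2.4, 0.3, 4.3]
finger_gap: 0.0483
gripper_force: 64.9
```

Request:
apply_moves:
  steps:
    - [0,0,0,0,0,0,50]
    - [0,0,0,0,0,0,54]
    - [0,0,0,0,0,0,62]
    - [0,0,0,0,0,0,75]
    - [0,0,0,0,0,0,80]

```text
clock: 13.1
tool_pos: [0.5315, 0.2163, 0.1246]
orientation: [0.0, 1.0, -0.013, 0.0]
wrist_force: [-0.4, 0.5, -0.8]
finger_gap: 0.0801
gripper_force: 0.0
```

Request:
apply_moves:
  steps:
    - [0,0,0,0,0,0,80]
    - [0,0,-0.01,0,0,0,80]
    - [0,0,-0.03,0,0,0,80]
    - [0,0,-0.06,0,0,0,80]
    - [0,0,-0.1,0,0,0,80]

```text
clock: 13.6
tool_pos: [0.53, 0.2159, 0.2251]
orientation: [0.001, 1.0, -0.013, -0.001]
wrist_force: [0.4, -0.2, -0.1]
finger_gap: 0.0801
gripper_force: 0.0
```

Request:
apply_moves:
  steps:
    - [-0.02,0.02,-0.04,0,0,0,80]
    - [-0.04,0.06,-0.08,0,0,0,80]
    - [-0.04,0.1,-0.1,0,0,0,80]
    - [-0.04,0.11,-0.1,0,0,0,80]
    - [-0.04,0.11,-0.1,0,0,0,80]

```text
clock: 14.1
tool_pos: [0.4886, 0.105, 0.326]
orientation: [0.0, 1.0, -0.015, 0.001]
wrist_force: [0.4, 0.2, 0.2]
finger_gap: 0.0801
gripper_force: 0.0
```

```bash
python3 -c "
from tgt import *
from workcell import imaging
c=imaging.camera('wrist');s=imaging.camera('scene');pickle.dump((c,s),open('c7.pkl','wb'))
pr=[]
for dz in(.036,.072):
  for X in[(0,.0296),(0,-.0204),(-.15,.0296),(-.15,-.0204)]:
    pr.append((X,dz,proj(c,R.apply([*X,dz])+O)[0].round(1)))
print(*pr,sep='\n');u,v=pr[6][2];u=int(u+20);v0=max(0,int(v)-150);print(u-90,v0)
a=cv2.resize(c['pixels'][v0:v0+200,max(0,u-90):u+90,::-1],None,fx=2.9,fy=2.9,interpolation=cv2.INTER_CUBIC)[:580,:540]
b=cv2.resize(s['pixels'][228-65:228+65,330-32:330+32,::-1],(256,520),interpolation=cv2.INTER_CUBIC)
b=np.vstack([b,np.zeros((a.shape[0]-520,256,3),np.uint8)]);cv2.imwrite('pics/w7.png',np.hstack([a,b]))
go(tcp(0,0),-.027)"
```

```text
((0, 0.0296), 0.036, array([131.1,  15.4]))
((0, -0.0204), 0.036, array([176.5,  14.8]))
((-0.15, 0.0296), 0.036, array([126.4, 148.8]))
((-0.15, -0.0204), 0.036, array([173.9, 148.3]))
((0, 0.0296), 0.072, array([117.6,  -7.4]))
((0, -0.0204), 0.072, array([167.8,  -8. ]))
((-0.15, 0.0296), 0.072, array([111.6, 139.7]))
((-0.15, -0.0204), 0.072, array([164.5, 139.1]))
41 0
t 14.2 tcp [0.488  0.1085 0.3244] F [ 0.6 -0.6 -1.4] gap 0.08 | shift [ 0.0391 -0.1092  0.199 ] turn [-0.0005  0.0004  0.0012]
```

View pics/w7.png

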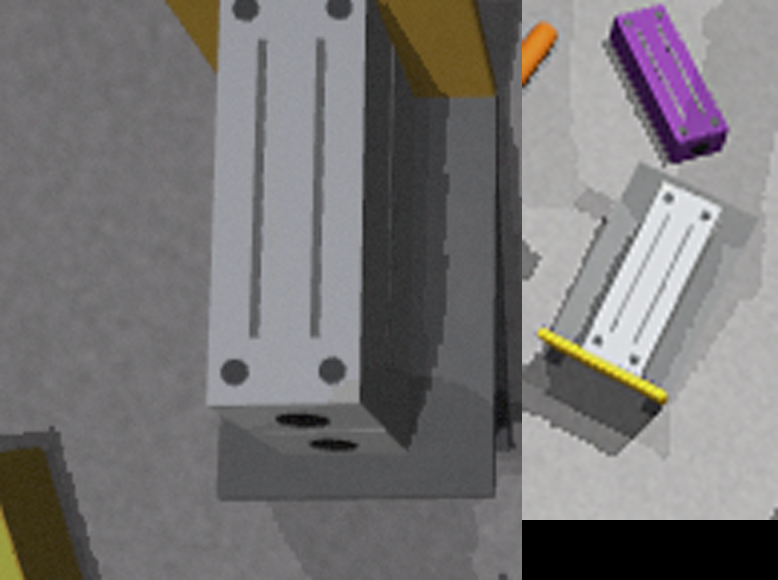

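The final check is good. The upper cover's near corners, at crop (207,405) and (358,403), match the predicted home pose to under 1 px. The two end faces are flush and square, and the robot is clear. Handing in.

```bash
python3 -c "
from workcell import arm
print(arm.close_job())"
```

```text
the job is handed in; nothing more can be done
None
```

The cover was tipped out of the die, lifted by its raised end, stacked top up and square on the rack cover, and slid home against the backstop; I handed the job in at about 14 s of the 64 s allowed, and no verdict was returned.

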